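Set out the sample jars for taring

ROBOT

A 6-joint arm with a two-finger parallel gripper is mounted at the origin on the work surface. World frame = base frame: x ahead of the robot, y to its left, z up, the work surface at z = 0. Lengths are in m, angles in rad, forces in N, time in s.
With the tool pointing down it reaches from about 0.3 to 0.775 m from the base axis. Payload 14.6 kg.
Tool frame: the origin (TCP) lies on the centre line of the jaws, within the pads' length; the fingertips stand 11 mm ahead of it and the grasp point (between the pads) lies 8 mm behind it; y points along the fingers, x is the direction in which the jaws open and shut, and the axes are right-handed (so a half turn about y gives the same grasp; the last joint's range is limited). The gripper opens to 94 mm and grips with 3 to 60 N. Pads are 16 mm wide; open, the fingers measure 119 mm over their backs; the gripper's body (75 mm by 177 mm) begins 78 mm behind the grasp point.
Start: joints at [1.127, 0.3, 1.521, -0, 1.321, -0.067], TCP at [0.202, 0.511, 0.182] pointing down, gripper open.
Joint ranges: [-3.03, 3.03], [-0.79, 2.21], [0.23, 2.52], [-1.04, 4.18], [0, 3.07], [-2.55, 2.55]. Speed limits (rad/s): [2.22, 2.22, 2.57, 3.14, 3.14, 3.14].

INTERFACE

Orientations are given as [roll, pitch, yaw] about the fixed x, y, z axes, in that order (R = Rz(yaw) Ry(pitch) Rx(roll)).
In Python, from station import ctrl, imaging gives the robot as it stands. The module is installed in compiled form; this text tells all that it offers.
- The arm moves only by the tool apply_moves, never from a script. Its argument "deltas" is a list of rows, each an object with "dp": the shift along the tool's x, y, z in m, a list of three; "roll": the turn about the tool's y in rad; "grip": the closure, from -1 (fully open) to 1 (shut). In form: [{"dp": [tx, ty, tz], "roll": roll, "grip": grip}, ...]. A call has 1 to 10 rows; each row shifts and turns the commanded pose from where the row before left it, along the tool's axes as they then stand; what a row does not reach is not made up. A row lasts 1/8 s, in which the tool goes at most 62.5 mm and 10.7 degrees, less where a joint would pass 70% of its speed; a pose out of reach is approached as far as the arm can. A call with a gripper value outside its range is refused whole. The fingers move at their own pace and stop on an object; "newtons" is the grip in N (left out, the last holds). Time passes only in rows, so rows that do not move let the fingers close. It gives the time, the measured TCP pose, the force and the opening at its end, in the units of the state.
- ctrl.get_obs(): the state, without advancing time (a new reading comes with each control period).
- imaging.camera(name): name is "scene" or "top" or "wrist"; returns the picture (480x640x3 uint8, blue, green, red); there is no depth.
- imaging.camera_info(name): a dict with "K" (3x3 intrinsics, pixels), "world_from_camera" (4x4, takes a point from camera to world coordinates). Camera axes: x right, y down, z forward; pixel columns grow to the right and rows downward; lengths in m; the calibration is good to about 2 mm. A picture is of the moment at which its call begins: read the wrist's pose just before it. camera_info takes no time and is no camera call; for the wrist camera it gives the pose at the moment of the call.
- ctrl.hand_in(): hands the job in, once; it reports no verdict.
The state is a dict: "time_s": time; "qpos": joint angles; "joint_vel": joint speeds; "tau": joint torques, N m; "ee_pos": TCP position; "eef_rot": TCP orientation; "force": force on the tool from outside, world axes, zero at the start; "moment": the same for the moment, N m; "grip_width": finger opening in m.
Only numpy, scipy, OpenCV 4.12 (cv2) and the standard library are available. Lean on these libraries where they do the work, as an engineer would, in place of code of your own. Each camera call takes 0.05 s, during which the arm holds its last target. There are 200 camera calls.

TASK

Set the four amber jars out for taring: stand them upright on the tray, one in the middle of each rubber rest, in order of size, the smallest at the end next to the balance and the largest at the far end. Do not knock any jar over, and leave the conical flask standing where it is.

Things in the scene. Friction and masses are not known exactly. Their poses are not given: they have to be found in the camera images.
- jar_30ml_mid (a point): the smallest of the four amber glass jars with black screw caps, standing upright and loose on the bench: 34 mm in diameter, 60 mm high with its cap; straight glass wall from the base up to 44 mm, above it a sloping shoulder and the cap (30 mm in diameter). Point on the jar's axis half-way up, 30 mm above its base; z is up along the axis. About 55 g
- jar_60ml_mid (a point): the second smallest of the four amber glass jars with black screw caps, standing upright and loose on the bench: 43 mm in diameter, 76 mm high with its cap; straight glass wall from the base up to 57 mm, above it a sloping shoulder and the cap (37 mm in diameter). Point on the jar's axis half-way up, 38 mm above its base; z is up along the axis. About 85 g
- jar_125ml_mid (a point): the second largest of the four amber glass jars with black screw caps, standing upright and loose on the bench: 52 mm in diameter, 94 mm high with its cap; straight glass wall from the base up to 72 mm, above it a sloping shoulder and the cap (45 mm in diameter). Point on the jar's axis half-way up, 47 mm above its base; z is up along the axis. About 140 g
- jar_250ml_mid (a point): the largest of the four amber glass jars with black screw caps, standing upright and loose on the bench: 62 mm in diameter, 114 mm high with its cap; straight glass wall from the base up to 90 mm, above it a sloping shoulder and the cap (53 mm in diameter). Point on the jar's axis half-way up, 57 mm above its base; z is up along the axis. About 220 g
- rest_1_top (a point): one of four like round black rubber rests in a row along the low metal tray on the bench: the first from the left (left is +y, as the robot sees it). Disc 80 mm in diameter, 82 to 102 mm from centre to centre of the next. Point at the centre of its flat upper face, 8 mm above the bench and level with the low rim of the tray; x points across the tray, y along it to the left, z up. The tray is fixed, 104 x 400 mm
- rest_2_top (a point): one of four like round black rubber rests in a row along the low metal tray on the bench: the second from the left (left is +y, as the robot sees it). Disc 80 mm in diameter, 82 to 102 mm from centre to centre of the next. Point at the centre of its flat upper face, 8 mm above the bench and level with the low rim of the tray; x points across the tray, y along it to the left, z up. The tray is fixed, 104 x 400 mm
- rest_3_top (a point): one of four like round black rubber rests in a row along the low metal tray on the bench: the third from the left (left is +y, as the robot sees it). Disc 80 mm in diameter, 82 to 102 mm from centre to centre of the next. Point at the centre of its flat upper face, 8 mm above the bench and level with the low rim of the tray; x points across the tray, y along it to the left, z up. The tray is fixed, 104 x 400 mm
- rest_4_top (a point): one of four like round black rubber rests in a row along the low metal tray on the bench: the last, at the right (left is +y, as the robot sees it). Disc 80 mm in diameter, 82 to 102 mm from centre to centre of the next. Point at the centre of its flat upper face, 8 mm above the bench and level with the low rim of the tray; x points across the tray, y along it to the left, z up. The tray is fixed, 104 x 400 mm
- balance_pan (a point): laboratory balance, a white housing 300 x 200 mm with round steel pan (150 mm in diameter), fixed on the bench to the left or the right of the tray, with a grey magnetic stirrer with square white plate on the other side. Point at the centre of the top of the pan, 77 mm above the bench; the housing reaches 205 mm from it towards the robot, 95 mm away from the robot and 100 mm to either side
- flask_mid (a point): small conical glass flask, loose, standing upright on the bench beside the jars: 51 mm wide at the base, 78 mm high. Point on its axis half-way up, 39 mm above its base
Not all that is in view belongs to the job. What is shaped like the part that bears jar_125ml_mid but blue is not meant.

How it is judged:
By the outcome, as a careful person would: the job done as asked, in the order asked, and still so for the second after the job is handed in, with the robot touching nothing.
It also fails if it takes over 112 s, if anything falls off the work surface, if the arm or the gripper's body presses on something with over 40 N, if the wrist force passes 120 N, or if a joint passes its speed limit or range.

## Working session

There is one attempt and no reset: what is moved stays moved. The work goes in short steps, Python scripts to look and compute and a tool call to move; the robot and the scene stay as the last step left them, time stands still between calls to the robot, and variables do not carry over. Pictures are saved under pics/ and viewed, about 12 in all and at most 16, crops included, and the job is handed in when it is done.

Besides the shell and the picture viewer there is one more tool, called as a command line: name --argument value ..., lists and objects as JSON in quotes. apply_moves: Moves the arm, as the interface text tells. Its arguments: {"type":"object","properties":{"deltas":{"type":"array"},"newtons":{"type":"number"}},"required":["deltas"]}

```bash
mkdir -p pics; python3 - <<'E'
from station import ctrl, imaging
import cv2
o=ctrl.get_obs(); print(o)
for n in("scene","top","wrist"):
    i=imaging.camera_info(n); print(n,i["K"],i["world_from_camera"])
    cv2.imwrite(f"pics/{n}0.png",imaging.camera(n))
E
```

```text
{'time_s': 0.0, 'qpos': array([ 1.12739182e+00,  3.00465416e-01,  1.52156883e+00, -2.23376142e-05,
        1.32072560e+00, -6.66014137e-02]), 'joint_vel': array([ 0.00185337, -0.00018949, -0.00047444,  0.0025031 , -0.001566  ,
        0.00171511]), 'tau': array([ 2.44568961e-03, -5.31792426e+01, -3.52738631e+01,  7.09601655e-02,
        2.43238185e-02, -9.08681454e-05]), 'ee_pos': array([0.20225591, 0.51114649, 0.18139466]), 'eef_rot': array([-1.57074024e+00,  1.16604186e-03,  1.19399881e+00]), 'force': array([-0.10789964,  0.72347669, -0.18848672]), 'moment': array([ 0.00873274, -0.05626441, -0.0200945 ]), 'grip_width': 0.09402780654874915}
scene [[579.82619785   0.         320.26112315]
 [  0.         579.82619785 240.23368583]
 [  0.           0.           1.        ]] [[ 0.54137992  0.53247759 -0.65067303  1.56598812]
 [ 0.84065771 -0.35591005  0.40819439 -0.61218851]
 [-0.01422671 -0.76798155 -0.64031394  0.99639392]
 [ 0.          0.          0.          1.        ]]
top [[592.7899511    0.         310.30589552]
 [  0.         592.7899511  236.80449071]
 [  0.           0.           1.        ]] [[ 0.01440377 -0.98540783  0.16959933  0.32934796]
 [-0.99985296 -0.01261589  0.01161476 -0.0139835 ]
 [-0.00930563 -0.16974169 -0.98544465  1.75347264]
 [ 0.          0.          0.          1.        ]]
wrist [[387.49399454   0.         324.35348072]
 [  0.         387.49399454 243.53427058]
 [  0.           0.           1.        ]] [[ 3.67616003e-01  9.05730280e-01  2.10976620e-01  1.41380718e-01]
 [ 9.29977656e-01 -3.57985911e-01 -8.35921483e-02  5.34503646e-01]
 [-1.85282343e-04  2.26933354e-01 -9.73910272e-01  3.85259379e-01]
 [ 0.00000000e+00  0.00000000e+00  0.00000000e+00  1.00000000e+00]]
```

View pics/scene0.png

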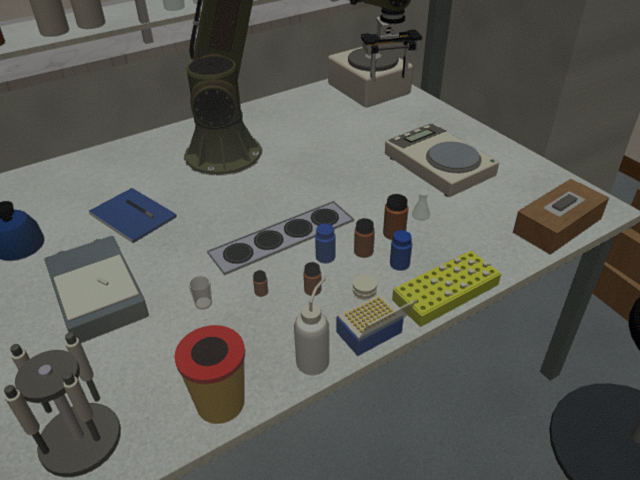

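View pics/top0.png

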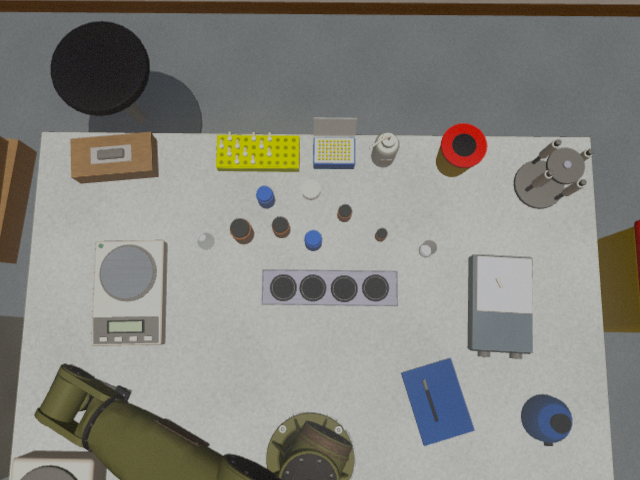

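Scene: the balance (top px 128,290) is on the left, so the smallest jar goes on rest_1. In the top view, the amber jars with black caps are at (241,231), (281,227), (344,213) and (381,235). The blue ones at (265,196) and (313,240) are decoys. The flask is at (206,241). I'll confirm this in an enlarged crop.

```bash
python3 - <<'E'
import cv2
a=cv2.imread("pics/top0.png")[180:320,190:450]
cv2.imwrite("pics/topc.png",cv2.resize(a,None,fx=3,fy=3,interpolation=cv2.INTER_CUBIC))
a=cv2.imread("pics/scene0.png")[180:310,200:460]
cv2.imwrite("pics/scenec.png",cv2.resize(cv2.convertScaleAbs(a,alpha=1.5),None,fx=3,fy=3,interpolation=cv2.INTER_CUBIC))
E
```

```text
(no output)
```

View pics/topc.png

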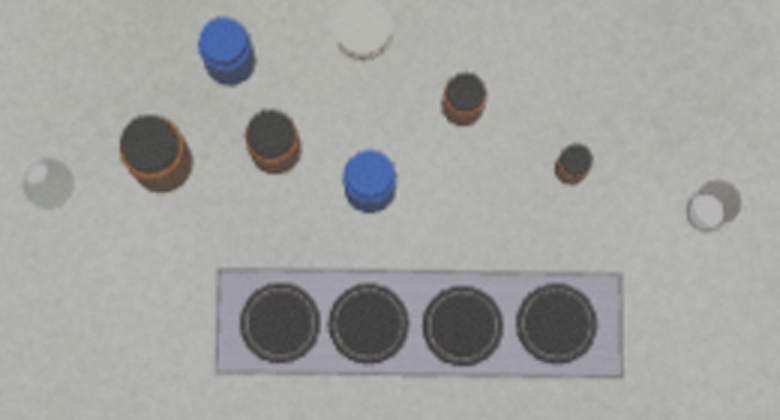

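View pics/scenec.png

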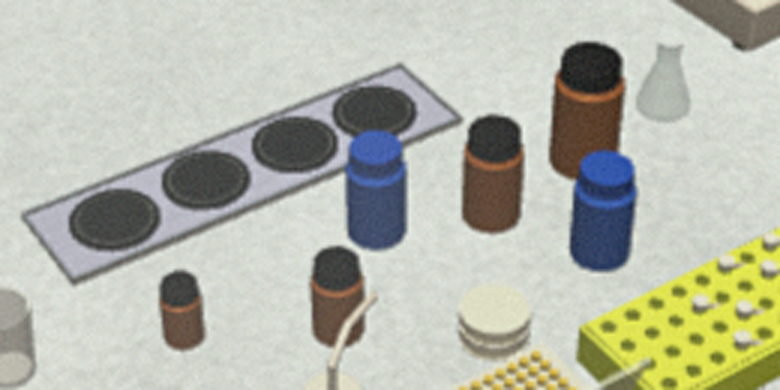

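The crops confirm it: four amber jars with black caps (crop px 151,146 / 272,135 / 466,94 / 575,159), and two blue decoys. The rests are at (280,323), (369,323), (463,326) and (557,323). Next I'll turn these into positions.

```bash
cat > h.py <<'E'
import numpy as np, cv2
from station import ctrl, imaging
def ray(n,u,v,z,info=None):
    i=info or imaging.camera_info(n); T=np.array(i["world_from_camera"]);K=np.array(i["K"])
    d=T[:3,:3]@np.linalg.inv(K)@[u,v,1]; return T[:3,3]+d*(z-T[2,3])/d[2]
E
python3 - <<'E'
from h import *
P=dict(j250=(151,146,.114),j125=(272,135,.094),j60=(466,94,.076),j30=(575,159,.060),b1=(225,41,.094),b2=(370,172,.094),flask=(48,184,0.004),beaker=(722,202,0),r1=(280,323,.008),r2=(369,323,.008),r3=(463,326,.008),r4=(557,323,.008))
for k,(x,y,z) in P.items(): print(k,ray("top",190+(x+.5)/3-.5,180+(y+.5)/3-.5,z).round(4)[:2])
print("scene")
S=dict(j250=(591,68,.114),j125=(495,138,.094),j60=(337,268,.076),j30=(180,288,.060),r1=(374,112,.008),r2=(294,144,.008),r3=(206,180,.008),r4=(114,219,.008))
for k,(x,y,z) in S.items(): print(k,ray("scene",200+(x+.5)/3-.5,180+(y+.5)/3-.5,z).round(4)[:2])
img=cv2.imread("pics/top0.png");g=(cv2.cvtColor(img,6)<85).astype(np.uint8)
n,l,s,c=cv2.connectedComponentsWithStats(g[250:320,250:410])
for a,b in zip(s,c):
    if 300<a[4]<900:print(a,b+[250,250],ray("top",*(b+[250,250]),.008).round(4))
E
```

```text
j250 [0.6332 0.2037]
j125 [0.649  0.0916]
j60 [ 0.695  -0.0934]
j30 [ 0.6356 -0.1998]
b1 [0.7403 0.1388]
b2 [ 0.6145 -0.0021]
flask [0.6137 0.32  ]
beaker [ 0.6048 -0.3523]
r1 [0.4777 0.0849]
r2 [ 0.4789 -0.0025]
r3 [ 0.4772 -0.0948]
r4 [ 0.4814 -0.1869]
scene
j250 [0.6506 0.196 ]
j125 [0.6629 0.0863]
j60 [ 0.7084 -0.0984]
j30 [ 0.6447 -0.2045]
r1 [0.4826 0.0823]
r2 [ 0.4821 -0.0044]
r3 [ 0.4825 -0.0961]
r4 [ 0.4846 -0.1883]
[ 20  25  26  26 454] [282.72246696 287.38986784] [0.4775 0.0857 0.008 ]
[ 50  25  26  26 466] [312.25536481 287.77682403] [ 0.4776 -0.0013  0.008 ]
[112  25  26  26 456] [374.91666667 287.71710526] [ 0.4802 -0.1856  0.008 ]
[ 81  26  26  26 470] [343.66595745 288.30638298] [ 0.4773 -0.0938  0.008 ]
```

apply_moves --deltas '[{"dp":[0,-0.01,0],"roll":0.17,"grip":-1},{"dp":[0,-0.01,0],"roll":0.17,"grip":-1},{"dp":[0,-0.01,0],"roll":0.17,"grip":-1},{"dp":[0,-0.01,0],"roll":0.17,"grip":-1},{"dp":[0,-0.01,0],"roll":0.17,"grip":-1},{"dp":[0,-0.01,0],"roll":0.17,"grip":-1},{"dp":[0,-0.01,0],"roll":0.174,"grip":-1},{"dp":[0,0,0],"roll":0,"grip":-1}]' --newtons 15

```text
time_s: 1.15
ee_pos: [0.2024, 0.5115, 0.2523]
eef_rot: [-1.57, -0.0, 0.001]
force: [0.3, 0.4, -0.5]
grip_width: 0.094
```

apply_moves --deltas '[{"dp":[0.03,0,-0.04],"roll":0,"grip":-1},{"dp":[0.03,0,-0.04],"roll":0,"grip":-1},{"dp":[0.03,0,-0.04],"roll":0,"grip":-1},{"dp":[0.03,0,-0.04],"roll":0,"grip":-1},{"dp":[0.03,0,-0.04],"roll":0,"grip":-1},{"dp":[0.03,0,-0.04],"roll":0,"grip":-1},{"dp":[0.03,0,-0.04],"roll":0,"grip":-1},{"dp":[0.03,0,-0.04],"roll":0,"grip":-1},{"dp":[0.03,0,-0.04],"roll":0,"grip":-1},{"dp":[0.03,0,-0.04],"roll":0,"grip":-1}]'

```text
time_s: 2.4
ee_pos: [0.503, 0.1099, 0.2514]
eef_rot: [-1.571, 0.001, 0.005]
force: [0.1, 1.1, 0.3]
grip_width: 0.0937
```

apply_moves --deltas '[{"dp":[0.03,0,-0.04],"roll":0,"grip":-1},{"dp":[0.03,0,-0.02],"roll":0,"grip":-1},{"dp":[0,0,0],"roll":0,"grip":-1},{"dp":[0,0,0],"roll":0,"grip":-1}]'

```text
time_s: 2.9
ee_pos: [0.5619, 0.0517, 0.2514]
eef_rot: [-1.571, 0.001, 0.003]
force: [-0.6, 0.6, -0.4]
grip_width: 0.0937
```

```bash
python3 - <<'E'
from h import *
import pickle
o=ctrl.get_obs();print(o["time_s"],o["ee_pos"],o["eef_rot"],o["qpos"])
i=imaging.camera_info("wrist");print(i["world_from_camera"])
im=imaging.camera("wrist");cv2.imwrite("pics/w1.png",im);pickle.dump(i,open("w1.pkl","wb"))
E
```

```text
2.9 [0.56189327 0.05174563 0.25137992] [-1.57070324e+00  1.01036698e-03  2.62041231e-03] [2.68631175e-02 2.90670743e-01 1.37269559e+00 1.18041571e-04
 1.47923413e+00 2.42319000e-02]
[[ 0.9999938   0.00331264 -0.00119239  0.56209096]
 [ 0.00295553 -0.97389481 -0.22698054  0.11641611]
 [-0.00191316  0.22697561 -0.97389856  0.45519685]
 [ 0.          0.          0.          1.        ]]
```

View pics/w1.png

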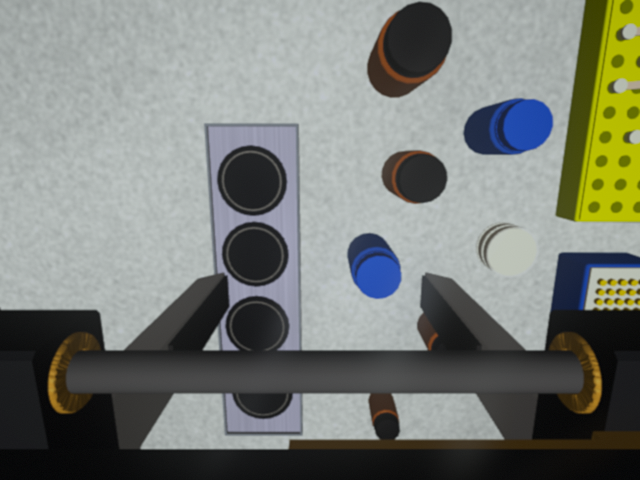

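The wrist view shows the 250 ml cap top at (419,38), the 125 ml at (420,175), and the rests at (252,180), (255,254) and (257,326).

```bash
python3 - <<'E'
from h import *
import pickle
i=pickle.load(open("w1.pkl","rb"))
for k,p in dict(j250=(419,38,.114),j125=(420,175,.094),r1=(252,180,.008),r2=(255,254,.008),r3=(257,326,.008),b2=(375,274,.094)).items(): print(k,ray("wrist",*p,i).round(4)[:2])
E
```

```text
j250 [0.6373 0.2069]
j125 [0.6493 0.0972]
r1 [0.4787 0.0864]
r2 [ 0.4788 -0.0009]
r3 [ 0.4778 -0.0937]
b2 [0.6111 0.0019]
```

apply_moves --deltas '[{"dp":[0.015,0,0.03],"roll":0.001,"grip":-1},{"dp":[0.015,0,0.03],"roll":0,"grip":-1},{"dp":[0.015,-0.0,0.03],"roll":0,"grip":-1},{"dp":[0.015,0,0.03],"roll":0,"grip":-1},{"dp":[0.013,0,0.033],"roll":0,"grip":-1},{"dp":[0,0,0],"roll":0,"grip":-1},{"dp":[0,0,0],"roll":0,"grip":-1}]'

```text
time_s: 3.82
ee_pos: [0.6349, 0.2045, 0.2521]
eef_rot: [-1.571, 0.0, 0.0]
force: [-0.2, -0.4, -0.3]
grip_width: 0.0939
```

```bash
cat > look.py <<'E'
import sys,pickle
from h import *
n=sys.argv[1]
o=ctrl.get_obs();print(o["time_s"],o["ee_pos"],o["eef_rot"],o["force"])
i=imaging.camera_info("wrist")
im=imaging.camera("wrist");cv2.imwrite(f"pics/{n}.png",im);pickle.dump(i,open(n+".pkl","wb"))
E
python3 look.py w2
```

```text
3.825 [0.63493109 0.20448958 0.25208007] [-1.57092124e+00  6.94449070e-06  4.55589906e-04] [-0.15130438 -0.40556266 -0.26803246]
```

View pics/w2.png

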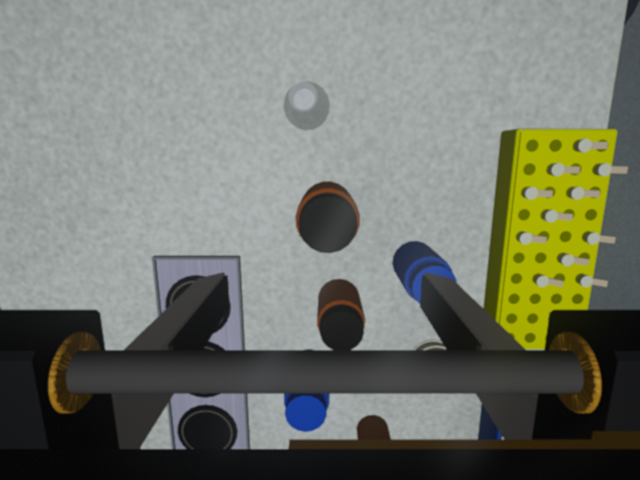

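Here the 250 ml cap top is centred at about (328,221), and the 125 ml at about (341,328).

```bash
python3 - <<'E'
from h import *
import pickle
i=pickle.load(open("w2.pkl","rb"))
for k,p in dict(j250=(328,221,.114),j125=(341,328,.094),flask=(307,106,0.0)).items(): print(k,ray("wrist",*p,i).round(4)[:2])
E
```

```text
j250 [0.6381 0.2101]
j125 [0.6517 0.0971]
flask [0.6153 0.3204]
```

apply_moves --deltas '[{"dp":[0.0026,0,0.0045],"roll":0,"grip":-1},{"dp":[0,0.03,0],"roll":0,"grip":-1},{"dp":[0,0.03,0],"roll":0,"grip":-1},{"dp":[0,0.03,0],"roll":0,"grip":-1},{"dp":[0,0.03,0],"roll":0,"grip":-1},{"dp":[0,0.03,0],"roll":0,"grip":-1},{"dp":[0,0.03,0],"roll":0,"grip":-1},{"dp":[0,0.017,0],"roll":0,"grip":-1},{"dp":[0,0,0],"roll":0,"grip":-1},{"dp":[0,0,0],"roll":0,"grip":-0.1}]' --newtons 20

```text
time_s: 5.12
ee_pos: [0.6388, 0.209, 0.0564]
eef_rot: [-1.57, -0.002, -0.001]
force: [-0.6, 0.7, -0.5]
grip_width: 0.0873
```

apply_moves --deltas '[{"dp":[0,0,0],"roll":0,"grip":0.2},{"dp":[0,0,0],"roll":0,"grip":0.4},{"dp":[0,0,0],"roll":0,"grip":1},{"dp":[0,0,0],"roll":0,"grip":1},{"dp":[0,0,0],"roll":0,"grip":1},{"dp":[0,0,0],"roll":0,"grip":1},{"dp":[0,0,0],"roll":0,"grip":1}]'

```text
time_s: 6.0
ee_pos: [0.6382, 0.2089, 0.0553]
eef_rot: [-1.571, -0.0, -0.001]
force: [-1.6, -0.1, 4.7]
grip_width: 0.0616
```

apply_moves --deltas '[{"dp":[0,-0.01,0],"roll":0,"grip":1},{"dp":[0,-0.02,0],"roll":0,"grip":1},{"dp":[0,-0.03,0],"roll":0,"grip":1},{"dp":[0,-0.03,0],"roll":0,"grip":1},{"dp":[0,-0.03,0],"roll":0,"grip":1},{"dp":[0,-0.02,0],"roll":0,"grip":1},{"dp":[0,0,0],"roll":0,"grip":1},{"dp":[0,0,0],"roll":0,"grip":1}]'

```text
time_s: 7.0
ee_pos: [0.6378, 0.2088, 0.1942]
eef_rot: [-1.571, 0.001, -0.001]
force: [-0.0, -0.0, -2.6]
grip_width: 0.0615
```

```bash
python3 look.py w3
```

```text
7.0 [0.63777447 0.20875995 0.19424503] [-1.57108331e+00  1.04150179e-03 -9.89425772e-04] [-0.01017583 -0.04327398 -2.55810028]
```

View pics/w3.png

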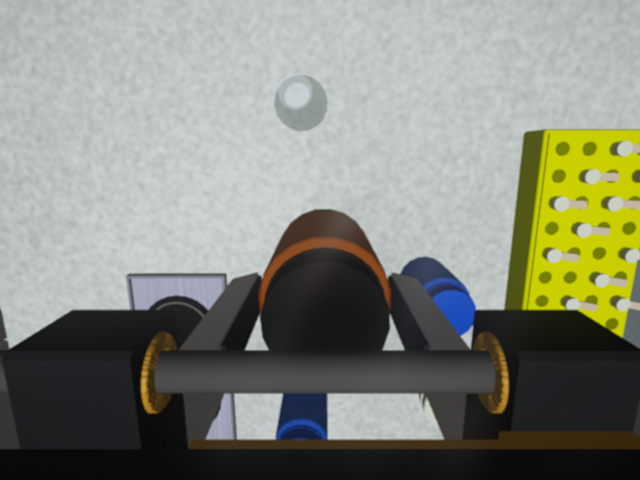

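The jar is held and centred between the fingers. The orange shoulder band's front edge is at about (325,236), which I can use to solve for its y offset in hand.

```bash
python3 - <<'E'
from h import *
import pickle
i=pickle.load(open("w3.pkl","rb"))
print(ray("wrist",325,210,.139,i), ray("wrist",325,236,.229,i), ray("wrist",325,249,.237,i),ray("wrist",262,300,.229,i),ray("wrist",390,300,.229,i))
E
```

```text
[0.63811997 0.23619667 0.139     ] [0.63815202 0.23748805 0.229     ] [0.63815371 0.23350273 0.237     ] [0.60891965 0.20714677 0.229     ] [0.6682741  0.20715359 0.229     ]
```

apply_moves --deltas '[{"dp":[-0.008,0,-0.018],"roll":0,"grip":1},{"dp":[-0.013,0,-0.034],"roll":0,"grip":1},{"dp":[-0.013,0,-0.034],"roll":0,"grip":1},{"dp":[-0.013,0,-0.034],"roll":0,"grip":1},{"dp":[-0.013,0,-0.034],"roll":0,"grip":1},{"dp":[-0.013,0,-0.034],"roll":0,"grip":1},{"dp":[-0.013,0,-0.034],"roll":0,"grip":1},{"dp":[-0.013,0,-0.034],"roll":0,"grip":1},{"dp":[-0.013,0,-0.034],"roll":0,"grip":1},{"dp":[-0.013,0,-0.034],"roll":0,"grip":1}]'

```text
time_s: 8.3
ee_pos: [0.5119, -0.116, 0.1942]
eef_rot: [-1.57, 0.001, -0.001]
force: [-0.1, -0.2, -2.1]
grip_width: 0.0614
```

apply_moves --deltas '[{"dp":[-0.013,0,-0.034],"roll":0,"grip":1},{"dp":[-0.013,0,-0.026],"roll":0,"grip":1},{"dp":[-0.006,0,-0.0095],"roll":0,"grip":1},{"dp":[0,0.02,0],"roll":0,"grip":1},{"dp":[0,0.02,0],"roll":0,"grip":1},{"dp":[0,0.02,0],"roll":0,"grip":1},{"dp":[0,0.02,0],"roll":0,"grip":1},{"dp":[0,0.02,0],"roll":0,"grip":1},{"dp":[0,0,0],"roll":0,"grip":1},{"dp":[0,0,0],"roll":0,"grip":1}]'

```text
time_s: 9.55
ee_pos: [0.4811, -0.1843, 0.0956]
eef_rot: [-1.571, -0.001, -0.001]
force: [-0.1, -0.6, -2.4]
grip_width: 0.0616
```

apply_moves --deltas '[{"dp":[0,0.012,0],"roll":0,"grip":1},{"dp":[0,0.01,0],"roll":0,"grip":1},{"dp":[0,0.005,0],"roll":0,"grip":1},{"dp":[0,0.003,0],"roll":0,"grip":1},{"dp":[0,0.002,0],"roll":0,"grip":1},{"dp":[0,0,0],"roll":0,"grip":1},{"dp":[0,0,0],"roll":0,"grip":1}]'

```text
time_s: 10.42
ee_pos: [0.4808, -0.1846, 0.0633]
eef_rot: [-1.571, -0.0, -0.001]
force: [-2.3, 0.5, 3.6]
grip_width: 0.0614
```

apply_moves --deltas '[{"dp":[0,0,0],"roll":0,"grip":-0.4},{"dp":[0,0,0],"roll":0,"grip":-0.7},{"dp":[0,0,0],"roll":0,"grip":-1},{"dp":[0,0,0],"roll":0,"grip":-1},{"dp":[0,-0.03,0],"roll":0,"grip":-1},{"dp":[0,-0.04,0],"roll":0,"grip":-1},{"dp":[0,-0.04,0],"roll":0,"grip":-1},{"dp":[0,-0.04,0],"roll":0,"grip":-1},{"dp":[0,-0.03,0],"roll":0,"grip":-1},{"dp":[0,0,0],"roll":0,"grip":-1}]'

```text
time_s: 11.68
ee_pos: [0.4814, -0.1848, 0.2449]
eef_rot: [-1.572, -0.003, -0.001]
force: [-0.3, -0.3, -1.3]
grip_width: 0.0943
```

apply_moves --deltas '[{"dp":[0.017,0,0.028],"roll":0,"grip":-1},{"dp":[0.017,0,0.028],"roll":0,"grip":-1},{"dp":[0.017,0,0.028],"roll":0,"grip":-1},{"dp":[0.017,0,0.028],"roll":0,"grip":-1},{"dp":[0.017,0,0.028],"roll":0,"grip":-1},{"dp":[0.017,0,0.028],"roll":0,"grip":-1},{"dp":[0.017,0,0.028],"roll":0,"grip":-1},{"dp":[0.017,0,0.028],"roll":0,"grip":-1},{"dp":[0.017,0,0.028],"roll":0,"grip":-1},{"dp":[0.017,0,0.028],"roll":0,"grip":-1}]'

```text
time_s: 12.92
ee_pos: [0.6512, 0.0963, 0.2412]
eef_rot: [-1.571, 0.002, -0.001]
force: [0.3, -0.7, -0.5]
grip_width: 0.0938
```

apply_moves --deltas '[{"dp":[0,0,0],"roll":0,"grip":-1},{"dp":[0,0,0],"roll":0,"grip":-1}]'

```text
time_s: 13.18
ee_pos: [0.6506, 0.0948, 0.2419]
eef_rot: [-1.571, 0.002, -0.001]
force: [0.7, 0.8, 0.5]
grip_width: 0.0941
```

```bash
python3 look.py w4; python3 - <<'E'
import cv2
cv2.imwrite("pics/w4c.png",cv2.imread("pics/w4.png")[80:450])
E
```

```text
13.175 [0.6506075  0.0948111  0.24186131] [-1.57114525e+00  1.50226093e-03 -1.14288365e-03] [0.66875667 0.82846263 0.46511652]
```

View pics/w4.png

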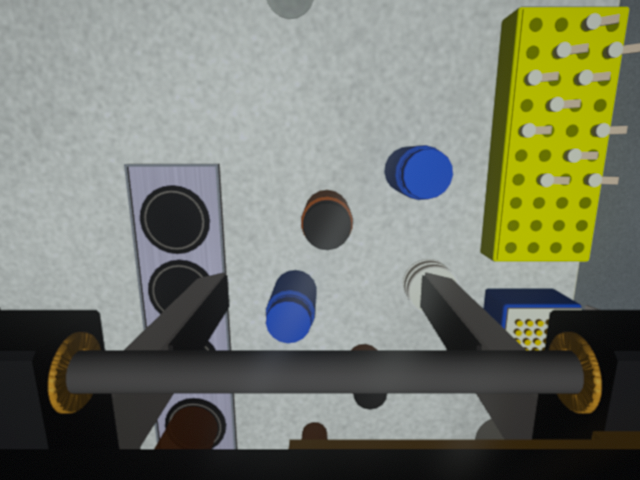

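The 125 ml cap top is at (327,224). The 250 ml jar stands on rest 4 (193,425).

```bash
python3 - <<'E'
from h import *
import pickle
i=pickle.load(open("w4.pkl","rb"))
for k,p in dict(j125=(327,224,.094),j125edge=(327,190,.072),b2=(290,319,.094),r1=(175,219,.008),j60=(370,392,.076)).items(): print(k,ray("wrist",*p,i).round(4)[:2])
E
```

```text
j125 [0.6527 0.096 ]
j125edge [0.6528 0.1251]
b2 [0.6166 0.0018]
r1 [0.4792 0.0863]
j60 [ 0.6992 -0.0907]
```

apply_moves --deltas '[{"dp":[0.001,0.02,0],"roll":0,"grip":-1},{"dp":[0,0.03,0],"roll":0,"grip":-1},{"dp":[0,0.03,0],"roll":0,"grip":-1},{"dp":[0,0.03,0],"roll":0,"grip":-1},{"dp":[0,0.03,0],"roll":0,"grip":-1},{"dp":[0,0.03,0],"roll":0,"grip":-1},{"dp":[0,0.02,0],"roll":0,"grip":-1},{"dp":[0,0.007,0],"roll":0,"grip":-1},{"dp":[0,0,0],"roll":0,"grip":-0.5},{"dp":[0,0,0],"roll":0,"grip":-0.1}]' --newtons 15

```text
time_s: 14.48
ee_pos: [0.6525, 0.0954, 0.0471]
eef_rot: [-1.571, -0.002, -0.001]
force: [0.4, 0.1, -0.2]
grip_width: 0.0773
```

apply_moves --deltas '[{"dp":[0,0,0],"roll":0,"grip":0.2},{"dp":[0,0,0],"roll":0,"grip":0.4},{"dp":[0,0,0],"roll":0,"grip":1},{"dp":[0,0,0],"roll":0,"grip":1},{"dp":[0,0,0],"roll":0,"grip":1},{"dp":[0,0,0],"roll":0,"grip":1},{"dp":[0,0,0],"roll":0,"grip":1}]'

```text
time_s: 15.35
ee_pos: [0.6521, 0.0953, 0.0461]
eef_rot: [-1.571, -0.0, -0.001]
force: [1.4, -0.7, 3.3]
grip_width: 0.0509
```

apply_moves --deltas '[{"dp":[0,-0.01,0],"roll":0,"grip":1},{"dp":[0,-0.02,0],"roll":0,"grip":1},{"dp":[0,-0.03,0],"roll":0,"grip":1},{"dp":[0,-0.03,0],"roll":0,"grip":1},{"dp":[0,-0.03,0],"roll":0,"grip":1},{"dp":[0,-0.02,0],"roll":0,"grip":1},{"dp":[0,0,0],"roll":0,"grip":1},{"dp":[0,0,0],"roll":0,"grip":1}]'

```text
time_s: 16.35
ee_pos: [0.6516, 0.0953, 0.1853]
eef_rot: [-1.571, 0.001, -0.001]
force: [0.2, 0.4, -1.9]
grip_width: 0.051
```

```bash
python3 look.py w5; python3 - <<'E'
import cv2
a=cv2.imread("pics/w5.png")[180:380,220:430]
cv2.imwrite("pics/w5c.png",cv2.resize(a,None,fx=3,fy=3))
E
```

```text
16.35 [0.65161742 0.09530512 0.18531858] [-1.57084845e+00  1.01965348e-03 -1.02421376e-03] [ 0.21171247  0.38901725 -1.87824996]
```

View pics/w5c.png

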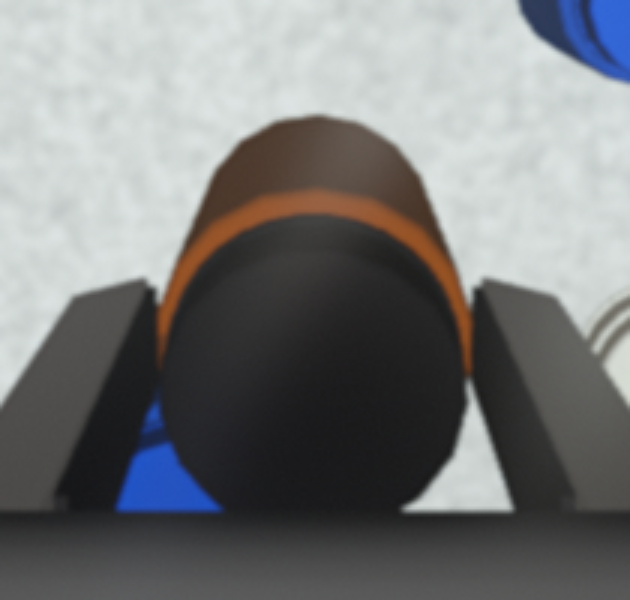

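In the crop, the held jar's base front edge is at (318,115), the shoulder edge at (318,188) and the cap-top centre near (314,403).

```bash
python3 - <<'E'
from h import *
import pickle
i=pickle.load(open("w5.pkl","rb"))
b=.1392
print(ray("wrist",326,218.3,b,i)[1]-.026,ray("wrist",326,242.7,b+.072,i)[1]-.026,ray("wrist",324.7,314,b+.094,i),ray("wrist",324.7,264,b+.094,i)[1]-.0225)
E
```

```text
0.09261707771112174 0.0929107315898562 [0.65187137 0.09241525 0.2332    ] 0.09234673219217757
```

apply_moves --deltas '[{"dp":[-0.012,0,-0.012],"roll":0,"grip":1},{"dp":[-0.025,0,-0.027],"roll":0,"grip":1},{"dp":[-0.025,0,-0.027],"roll":0,"grip":1},{"dp":[-0.025,0,-0.027],"roll":0,"grip":1},{"dp":[-0.025,0,-0.027],"roll":0,"grip":1},{"dp":[-0.025,0,-0.027],"roll":0,"grip":1},{"dp":[-0.024,0,-0.027],"roll":0,"grip":1},{"dp":[-0.012,0,-0.0135],"roll":0,"grip":1},{"dp":[0,0.02,0],"roll":0,"grip":1},{"dp":[0,0.025,0],"roll":0,"grip":1}]'

```text
time_s: 17.65
ee_pos: [0.4791, -0.092, 0.1405]
eef_rot: [-1.571, -0.001, -0.001]
force: [0.7, 0.0, -2.7]
grip_width: 0.051
```

apply_moves --deltas '[{"dp":[0,0.025,0],"roll":0,"grip":1},{"dp":[0,0.025,0],"roll":0,"grip":1},{"dp":[0,0.015,0],"roll":0,"grip":1},{"dp":[0,0,0],"roll":0,"grip":1},{"dp":[0,0,0],"roll":0,"grip":1}]'

```text
time_s: 18.27
ee_pos: [0.4793, -0.092, 0.0767]
eef_rot: [-1.571, -0.001, -0.001]
force: [-0.1, -0.0, -2.1]
grip_width: 0.051
```

apply_moves --deltas '[{"dp":[0,0.01,0],"roll":0,"grip":1},{"dp":[0,0.007,0],"roll":0,"grip":1},{"dp":[0,0.003,0],"roll":0,"grip":1},{"dp":[0,0.002,0],"roll":0,"grip":1},{"dp":[0,0.0005,0],"roll":0,"grip":1},{"dp":[0,0,0],"roll":0,"grip":1},{"dp":[0,0,0],"roll":0,"grip":1}]'

```text
time_s: 19.15
ee_pos: [0.479, -0.092, 0.054]
eef_rot: [-1.571, -0.001, -0.001]
force: [-1.3, 1.1, 5.9]
grip_width: 0.0506
```

apply_moves --deltas '[{"dp":[0,0,0],"roll":0,"grip":-0.3},{"dp":[0,0,0],"roll":0,"grip":-0.7},{"dp":[0,0,0],"roll":0,"grip":-1},{"dp":[0,0,0],"roll":0,"grip":-1},{"dp":[0,-0.03,0],"roll":0,"grip":-1},{"dp":[0,-0.04,0],"roll":0,"grip":-1},{"dp":[0,-0.04,0],"roll":0,"grip":-1},{"dp":[0,-0.04,0],"roll":0,"grip":-1},{"dp":[0,-0.02,0],"roll":0,"grip":-1},{"dp":[0.02,0,0],"roll":0,"grip":-1}]'

```text
time_s: 20.4
ee_pos: [0.4993, -0.0922, 0.2256]
eef_rot: [-1.572, -0.004, -0.001]
force: [0.5, -1.2, 0.2]
grip_width: 0.0944
```

apply_moves --deltas '[{"dp":[0.03,0,0],"roll":0,"grip":-1},{"dp":[0.03,0,0],"roll":0,"grip":-1},{"dp":[0.03,0,0],"roll":0,"grip":-1},{"dp":[0.03,0,0],"roll":0,"grip":-1},{"dp":[0.03,0,0],"roll":0,"grip":-1},{"dp":[0.03,0,0],"roll":0,"grip":-1},{"dp":[0.018,0,0],"roll":0,"grip":-1},{"dp":[0,0,0],"roll":0,"grip":-1},{"dp":[0,0,0],"roll":0,"grip":-1}]'

```text
time_s: 21.52
ee_pos: [0.6963, -0.0922, 0.2234]
eef_rot: [-1.571, 0.0, -0.001]
force: [0.5, 0.3, 0.1]
grip_width: 0.094
```

```bash
python3 look.py w6
```

```text
21.525 [ 0.69628426 -0.09222733  0.22337771] [-1.57077395e+00  2.91971152e-04 -1.00227405e-03] [0.45488806 0.33863702 0.06083199]
```

View pics/w6.png

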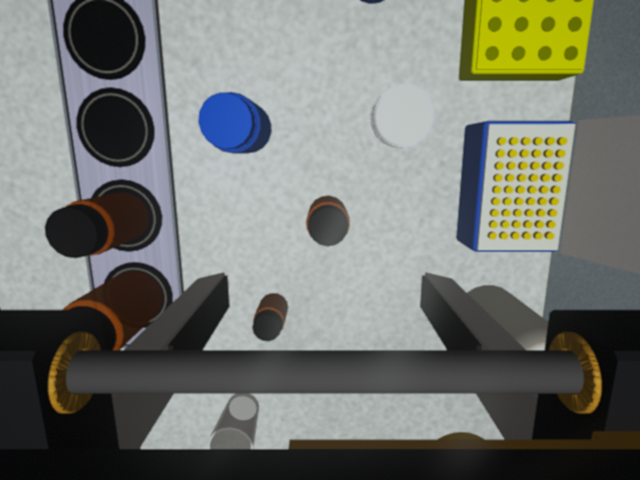

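The 60 ml cap top is at (328,225) and the 30 ml cap at (268,324). Jars 125 and 250 stand on rests 3 and 4.

```bash
python3 - <<'E'
from h import *
import pickle
i=pickle.load(open("w6.pkl","rb"))
for k,p in dict(j60=(328,225,.076),j60edge=(328,197,.057),j30=(268,324,.06),r1=(104,36,.008),r2=(116,126,.008),box=(459,240,0),boxtop=(482,240,.05),bottle=(470,300,0.0)).items(): print(k,ray("wrist",*p,i).round(4)[:2])
E
```

```text
j60 [ 0.6995 -0.0919]
j60edge [ 0.6996 -0.0683]
j30 [ 0.6384 -0.1976]
r1 [0.4784 0.0854]
r2 [4.798e-01 1.000e-04]
box [ 0.848  -0.1231]
boxtop [ 0.8532 -0.1119]
bottle [ 0.8665 -0.1951]
```

apply_moves --deltas '[{"dp":[0.0025,0.02,-0.0015],"roll":0,"grip":-1},{"dp":[0,0.03,0],"roll":0,"grip":-1},{"dp":[0,0.03,0],"roll":0,"grip":-1},{"dp":[0,0.03,0],"roll":0,"grip":-1},{"dp":[0,0.03,0],"roll":0,"grip":-1},{"dp":[0,0.025,0],"roll":0,"grip":-1},{"dp":[0,0.015,0],"roll":0,"grip":-1},{"dp":[0,0.006,0],"roll":0,"grip":-1},{"dp":[0,0,0],"roll":0,"grip":-0.5},{"dp":[0,0,0],"roll":0,"grip":-0.1}]' --newtons 12

```text
time_s: 22.82
ee_pos: [0.6998, -0.0938, 0.0385]
eef_rot: [-1.571, -0.002, -0.001]
force: [0.5, 1.0, -0.5]
grip_width: 0.0776
```

apply_moves --deltas '[{"dp":[0,0,0],"roll":0,"grip":0.2},{"dp":[0,0,0],"roll":0,"grip":0.4},{"dp":[0,0,0],"roll":0,"grip":0.6},{"dp":[0,0,0],"roll":0,"grip":1},{"dp":[0,0,0],"roll":0,"grip":1},{"dp":[0,0,0],"roll":0,"grip":1},{"dp":[0,0,0],"roll":0,"grip":1}]'

```text
time_s: 23.7
ee_pos: [0.6993, -0.0937, 0.0374]
eef_rot: [-1.571, 0.0, -0.001]
force: [0.4, -0.5, 0.7]
grip_width: 0.0365
```

apply_moves --deltas '[{"dp":[0,-0.01,0],"roll":0,"grip":1},{"dp":[0,-0.02,0],"roll":0,"grip":1},{"dp":[0,-0.03,0],"roll":0,"grip":1},{"dp":[0,-0.03,0],"roll":0,"grip":1},{"dp":[0,-0.03,0],"roll":0,"grip":1},{"dp":[0,-0.02,0],"roll":0,"grip":1},{"dp":[0,0,0],"roll":0,"grip":1},{"dp":[0,0,0],"roll":0,"grip":1}]'

```text
time_s: 24.7
ee_pos: [0.699, -0.0937, 0.1769]
eef_rot: [-1.571, 0.001, -0.001]
force: [0.7, 0.1, -1.2]
grip_width: 0.0367
```

```bash
python3 look.py w7; python3 - <<'E'
import cv2
a=cv2.imread("pics/w7.png")[180:380,220:430]
cv2.imwrite("pics/w7c.png",cv2.resize(a,None,fx=3,fy=3))
E
```

```text
24.7 [ 0.69899612 -0.09368331  0.17693048] [-1.57067017e+00  7.85954296e-04 -1.03710843e-03] [ 0.67945681  0.09572891 -1.23806654]
```

View pics/w7c.png

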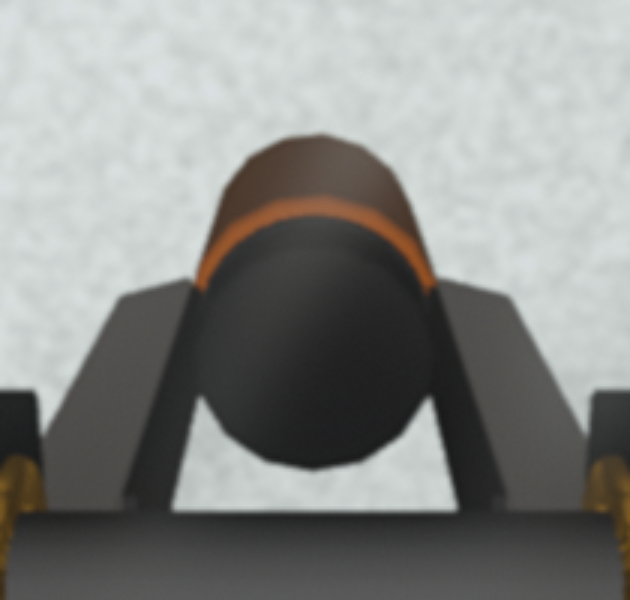

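The opening is 36.7 mm, but this jar is 43 mm across, so something is off. I'll check the jar's position in hand before moving on.

```bash
python3 - <<'E'
from h import *
import pickle
i=pickle.load(open("w7.pkl","rb"))
b=.1395
f=lambda x,y,z:ray("wrist",220+(x+.5)/3-.5,180+(y+.5)/3-.5,z,i)
print(f(318,133,b)-[0,.0215,0],f(318,196,b+.057)-[0,.0215,0],f(313,469,b+.076)+[0,.0185,0],f(313,245,b+.076)-[0,.0185,0],f(197,290,b+.057),f(433,290,b+.057),f(195,360,b+.076),f(433,360,b+.076))
print(f(187,279,.166),f(435,279,.166))
im=imaging.camera("scene");cv2.imwrite("pics/s1.png",im)
T=np.linalg.inv(np.array(imaging.camera_info("scene")["world_from_camera"]));K=np.array(imaging.camera_info("scene")["K"])
p=K@(T@[.699,-.094,.18,1])[:3];u,v=(p[:2]/p[2]).astype(int);print(u,v)
a=im[v-50:v+70,u-80:u+80];cv2.imwrite("pics/s1c.png",cv2.resize(cv2.convertScaleAbs(a,alpha=1.6),None,fx=4.9,fy=4.9,interpolation=cv2.INTER_CUBIC))
E
```

```text
[ 0.69978102 -0.09402986  0.1395    ] [ 0.69969243 -0.09415577  0.1965    ] [ 0.69889498 -0.0930072   0.2155    ] [ 0.69892568 -0.09408113  0.2155    ] [ 0.6796057  -0.08868939  0.1965    ] [ 0.71877984 -0.08869259  0.1965    ] [ 0.68108479 -0.09360891  0.2155    ] [ 0.717031   -0.09360764  0.2155    ]
[ 0.67444956 -0.09634747  0.166     ] [ 0.72232401 -0.09635225  0.166     ]
310 231
```

View pics/s1c.png

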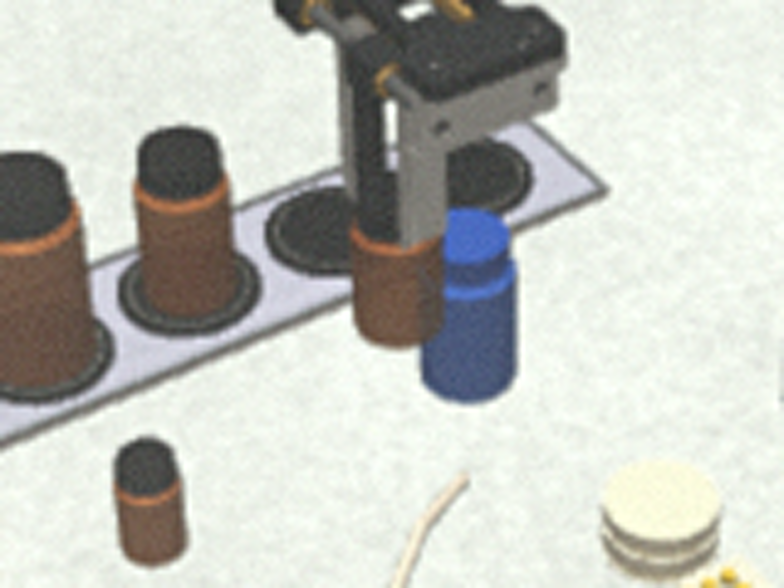

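```bash
python3 - <<'E'
from h import *
I=imaging.camera_info("scene");T=np.linalg.inv(np.array(I["world_from_camera"]));K=np.array(I["K"])
def pr(*P):
    p=K@(T@[*P,1])[:3];u,v=p[:2]/p[2];return ((np.array([u-230,v-181])+.5)*4.9-.5).round()
for z in(.1,.11,.12,.1395): print("base centre",z,pr(.699,-.094,z),"front",pr(.717,-.106,z),"band front",pr(.717,-.106,z+.057),"captop",pr(.699,-.094,z+.076))
for z in(.16,.166,.177,.185): print("tip outer",z,pr(.73,-.094,z),"inner",pr(.718,-.086,z))
print("r3 jar base front",pr(.50,-.106,.008),"band",pr(.5,-.106,.08),ctrl.get_obs()["grip_width"])
E
```

```text
base centre 0.1 [400. 381.] front [399. 412.] band front [396. 319.] captop [396. 257.]
base centre 0.11 [400. 365.] front [398. 396.] band front [395. 303.] captop [395. 240.]
base centre 0.12 [399. 350.] front [398. 380.] band front [395. 286.] captop [395. 223.]
base centre 0.1395 [398. 318.] front [397. 348.] band front [393. 252.] captop [394. 189.]
tip outer 0.16 [433. 320.] inner [434. 300.]
tip outer 0.166 [433. 310.] inner [433. 290.]
tip outer 0.177 [432. 292.] inner [433. 271.]
tip outer 0.185 [432. 278.] inner [433. 258.]
r3 jar base front [189. 313.] band [180. 208.] 0.036510209229578955
```

The projection shows the jar hasn't slipped: its base is at z≈0.1395. The fingers sit higher than I assumed, so they are holding the 37 mm cap squarely. The grip is upright and firm, so I'll go on to place it on rest 2.

apply_moves --deltas '[{"dp":[-0.014,0,0.006],"roll":0,"grip":1},{"dp":[-0.028,0,0.012],"roll":0,"grip":1},{"dp":[-0.028,0,0.012],"roll":0,"grip":1},{"dp":[-0.028,0,0.012],"roll":0,"grip":1},{"dp":[-0.028,0,0.012],"roll":0,"grip":1},{"dp":[-0.028,0,0.012],"roll":0,"grip":1},{"dp":[-0.028,0,0.012],"roll":0,"grip":1},{"dp":[-0.025,0,0.01],"roll":0,"grip":1},{"dp":[-0.013,0,0.0045],"roll":0,"grip":1},{"dp":[0,0.02,0],"roll":0,"grip":1}]'

```text
time_s: 26.05
ee_pos: [0.4797, -0.0009, 0.1583]
eef_rot: [-1.571, -0.003, -0.001]
force: [0.5, 0.1, -1.2]
grip_width: 0.0365
```

apply_moves --deltas '[{"dp":[0,0.025,0],"roll":0,"grip":1},{"dp":[0,0.025,0],"roll":0,"grip":1},{"dp":[0,0.025,0],"roll":0,"grip":1},{"dp":[0,0.015,0],"roll":0,"grip":1},{"dp":[0,0,0],"roll":0,"grip":1},{"dp":[0,0,0],"roll":0,"grip":1}]'

```text
time_s: 26.8
ee_pos: [0.4799, -0.0011, 0.0682]
eef_rot: [-1.571, -0.001, -0.001]
force: [0.6, 0.3, -0.2]
grip_width: 0.0366
```

apply_moves --deltas '[{"dp":[-0.001,0.01,0],"roll":0,"grip":1},{"dp":[0,0.007,0],"roll":0,"grip":1},{"dp":[0,0.003,0],"roll":0,"grip":1},{"dp":[0,0.002,0],"roll":0,"grip":1},{"dp":[0,0.0006,0],"roll":0,"grip":1},{"dp":[0,0,0],"roll":0,"grip":1},{"dp":[0,0,0],"roll":0,"grip":1}]'

```text
time_s: 27.68
ee_pos: [0.4785, -0.001, 0.0454]
eef_rot: [-1.571, -0.0, -0.001]
force: [-3.0, 0.9, 5.8]
grip_width: 0.0369
```

apply_moves --deltas '[{"dp":[0,0,0],"roll":0,"grip":0.1},{"dp":[0,0,0],"roll":0,"grip":-0.4},{"dp":[0,0,0],"roll":0,"grip":-0.8},{"dp":[0,0,0],"roll":0,"grip":-1},{"dp":[0,0,0],"roll":0,"grip":-1},{"dp":[0,-0.03,0],"roll":0,"grip":-1},{"dp":[0,-0.04,0],"roll":0,"grip":-1},{"dp":[0,-0.04,0],"roll":0,"grip":-1},{"dp":[0,-0.04,0],"roll":0,"grip":-1},{"dp":[0,-0.02,0],"roll":0,"grip":-1}]'

```text
time_s: 28.92
ee_pos: [0.4788, -0.001, 0.217]
eef_rot: [-1.571, -0.003, -0.001]
force: [-0.5, -0.7, -0.3]
grip_width: 0.094
```

apply_moves --deltas '[{"dp":[0.02,0,-0.025],"roll":0,"grip":-1},{"dp":[0.02,0,-0.025],"roll":0,"grip":-1},{"dp":[0.02,0,-0.025],"roll":0,"grip":-1},{"dp":[0.02,0,-0.025],"roll":0,"grip":-1},{"dp":[0.02,0,-0.025],"roll":0,"grip":-1},{"dp":[0.02,0,-0.025],"roll":0,"grip":-1},{"dp":[0.02,0,-0.025],"roll":0,"grip":-1},{"dp":[0.019,0,-0.0225],"roll":0,"grip":-1},{"dp":[0,0,0],"roll":0,"grip":-1},{"dp":[0,0,0],"roll":0,"grip":-1}]'

```text
time_s: 30.18
ee_pos: [0.6369, -0.1982, 0.2146]
eef_rot: [-1.571, 0.0, -0.001]
force: [-0.3, -0.2, -0.4]
grip_width: 0.0941
```

```bash
python3 look.py w8
```

```text
30.175 [ 0.63689433 -0.1981689   0.21464941] [-1.57055041e+00  4.06172985e-04 -8.57714957e-04] [-0.31842914 -0.19893599 -0.40907543]
```

View pics/w8.png

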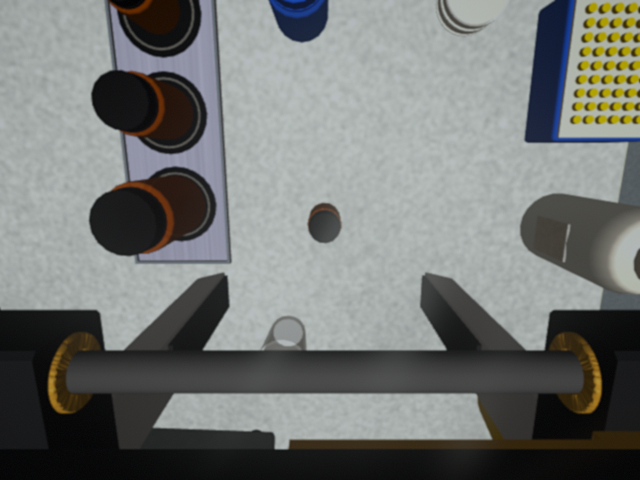

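```bash
python3 - <<'E'
from h import *
import pickle
i=pickle.load(open("w8.pkl","rb"))
for k,p in dict(j30=(325,223.5,.06),r4=(181,204,.008),r3=(170,111,.008),c250=(132,219,.122),c125=(128,102,.102)).items(): print(k,ray("wrist",*p,i).round(4)[:2])
E
```

```text
j30 [ 0.6373 -0.1977]
r4 [ 0.4842 -0.1859]
r3 [ 0.4811 -0.0919]
c250 [ 0.4878 -0.183 ]
c125 [ 0.4849 -0.0948]
```

apply_moves --deltas '[{"dp":[0,0.025,-0.001],"roll":0,"grip":-1},{"dp":[0,0.03,0],"roll":0,"grip":-1},{"dp":[0,0.03,0],"roll":0,"grip":-1},{"dp":[0,0.03,0],"roll":0,"grip":-1},{"dp":[0,0.03,0],"roll":0,"grip":-1},{"dp":[0,0.025,0],"roll":0,"grip":-1},{"dp":[0,0.015,0],"roll":0,"grip":-1},{"dp":[0,0.01,0],"roll":0,"grip":-1},{"dp":[0,0,0],"roll":0,"grip":-0.5},{"dp":[0,0,0],"roll":0,"grip":-0.1}]' --newtons 10

```text
time_s: 31.48
ee_pos: [0.6376, -0.1998, 0.0208]
eef_rot: [-1.571, -0.001, -0.001]
force: [1.7, -0.1, -0.5]
grip_width: 0.0776
```

apply_moves --deltas '[{"dp":[0,0,0],"roll":0,"grip":0.1},{"dp":[0,0,0],"roll":0,"grip":0.25},{"dp":[0,0,0],"roll":0,"grip":0.35},{"dp":[0,0,0],"roll":0,"grip":0.5},{"dp":[0,0,0],"roll":0,"grip":1},{"dp":[0,0,0],"roll":0,"grip":1},{"dp":[0,0,0],"roll":0,"grip":1},{"dp":[0,0,0],"roll":0,"grip":1}]'

```text
time_s: 32.48
ee_pos: [0.6372, -0.1996, 0.0199]
eef_rot: [-1.571, -0.0, -0.001]
force: [0.4, -0.0, 1.2]
grip_width: 0.0321
```

apply_moves --deltas '[{"dp":[0,-0.01,0],"roll":0,"grip":1},{"dp":[0,-0.02,0],"roll":0,"grip":1},{"dp":[0,-0.03,0],"roll":0,"grip":1},{"dp":[0,-0.03,0],"roll":0,"grip":1},{"dp":[0,-0.03,0],"roll":0,"grip":1},{"dp":[0,-0.03,0],"roll":0,"grip":1},{"dp":[0,0,0],"roll":0,"grip":1},{"dp":[0,0,0],"roll":0,"grip":1}]'

```text
time_s: 33.48
ee_pos: [0.6369, -0.1995, 0.1694]
eef_rot: [-1.571, 0.001, -0.001]
force: [0.4, 0.7, -1.4]
grip_width: 0.0322
```

```bash
python3 look.py w9; python3 - <<'E'
import cv2
a=cv2.imread("pics/w9.png")[180:380,220:430]
cv2.imwrite("pics/w9c.png",cv2.resize(a,None,fx=3,fy=3))
E
```

```text
33.475 [ 0.63687419 -0.19954272  0.16936591] [-1.57056787e+00  6.51730876e-04 -9.92117242e-04] [ 0.41593264  0.68539954 -1.44203689]
```

View pics/w9c.png

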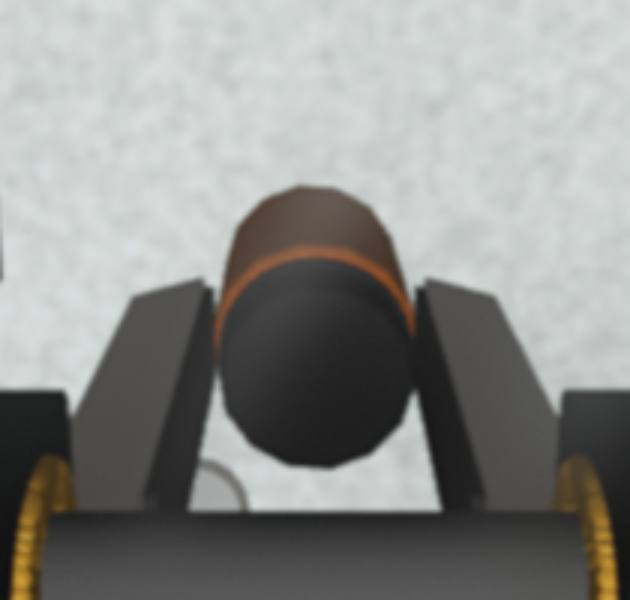

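Held. In the crop, the base front edge is at (315,185), the shoulder at (315,247), and the cap top spans 288–468.

```bash
python3 - <<'E'
from h import *
import pickle
i=pickle.load(open("w9.pkl","rb"))
b=.1495
f=lambda x,y,z:ray("wrist",220+(x+.5)/3-.5,180+(y+.5)/3-.5,z,i)
print(f(315,185,b)-[0,.017,0],f(315,247,b+.044)-[0,.017,0],f(318,468,b+.06)+[0,.015,0],f(318,288,b+.06)-[0,.015,0])
E
```

```text
[ 0.6370385  -0.20264507  0.1495    ] [ 0.63707359 -0.20286402  0.1935    ] [ 0.63753153 -0.20144514  0.2095    ] [ 0.63752787 -0.2026008   0.2095    ]
```

apply_moves --deltas '[{"dp":[-0.01,0,0.018],"roll":0,"grip":1},{"dp":[-0.018,0,0.033],"roll":0,"grip":1},{"dp":[-0.018,0,0.033],"roll":0,"grip":1},{"dp":[-0.018,0,0.033],"roll":0,"grip":1},{"dp":[-0.018,0,0.033],"roll":0,"grip":1},{"dp":[-0.018,0,0.033],"roll":0,"grip":1},{"dp":[-0.018,0,0.033],"roll":0,"grip":1},{"dp":[-0.018,0,0.033],"roll":0,"grip":1},{"dp":[-0.015,0,0.026],"roll":0,"grip":1},{"dp":[-0.007,0,0.0125],"roll":0,"grip":1}]'

```text
time_s: 34.78
ee_pos: [0.4786, 0.0889, 0.1692]
eef_rot: [-1.571, 0.001, 0.0]
force: [-0.3, -0.0, 0.0]
grip_width: 0.0321
```

apply_moves --deltas '[{"dp":[0,0.02,0],"roll":0,"grip":1},{"dp":[0,0.025,0],"roll":0,"grip":1},{"dp":[0,0.025,0],"roll":0,"grip":1},{"dp":[0,0.025,0],"roll":0,"grip":1},{"dp":[0,0.02,0],"roll":0,"grip":1},{"dp":[0,0,0],"roll":0,"grip":1},{"dp":[0,0,0],"roll":0,"grip":1}]'

```text
time_s: 35.65
ee_pos: [0.4799, 0.0878, 0.0554]
eef_rot: [-1.571, -0.001, -0.001]
force: [-0.6, 0.9, -0.8]
grip_width: 0.0297
```

The width went from 32.1 to 29.7 mm, so the fingers have settled from the shoulder onto the cap and the jar may hang a few mm lower. I'll look before lowering.

```bash
python3 look.py w10; python3 - <<'E'
from h import *
im=imaging.camera("scene")
I=imaging.camera_info("scene");T=np.linalg.inv(np.array(I["world_from_camera"]));K=np.array(I["K"])
p=K@(T@[.479,.0855,.05,1])[:3];u,v=(p[:2]/p[2]).astype(int)
a=im[v-40:v+50,u-60:u+60];a=cv2.resize(cv2.convertScaleAbs(a,alpha=1.6),None,fx=4,fy=4,interpolation=cv2.INTER_CUBIC)
b=cv2.imread("pics/w10.png")[200:380,270:380];b=cv2.resize(b,(220,360))
cv2.imwrite("pics/m10.png",np.hstack([a,b]));print(u,v)
for z in(.02,.025,.03,.0355):
    f=K@(T@[.493,.077,z,1])[:3];f=f[:2]/f[2];print(z,((f-[u-60,v-40]+.5)*4-.5).round())
E
```

```text
35.65 [0.47990631 0.08782747 0.05543595] [-1.57077862e+00 -5.83759201e-04 -1.30810603e-03] [-0.58907182  0.89287244 -0.78385928]
324 203
0.02 [244. 214.]
0.025 [244. 208.]
0.03 [244. 202.]
0.0355 [244. 196.]
```

View pics/m10.png

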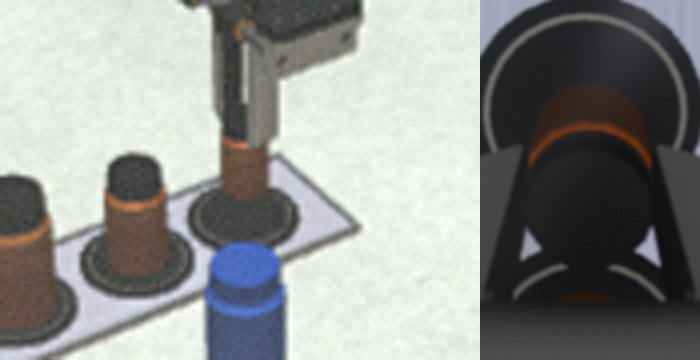

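The held jar is upright with its base at about z=0.033, roughly 2.5 mm lower in the grip. I'll lower it by force.

apply_moves --deltas '[{"dp":[-0.001,0.01,0],"roll":0,"grip":1},{"dp":[0,0.007,0],"roll":0,"grip":1},{"dp":[0,0.003,0],"roll":0,"grip":1},{"dp":[0,0.002,0],"roll":0,"grip":1},{"dp":[0,0,0],"roll":0,"grip":1},{"dp":[0,0,0],"roll":0,"grip":1}]'

```text
time_s: 36.5
ee_pos: [0.4786, 0.088, 0.033]
eef_rot: [-1.571, -0.0, -0.001]
force: [0.2, -0.5, -0.2]
grip_width: 0.0296
```

apply_moves --deltas '[{"dp":[0,0.0015,0],"roll":0,"grip":1},{"dp":[0,0,0],"roll":0,"grip":1},{"dp":[0,0,0],"roll":0,"grip":1}]'

```text
time_s: 36.88
ee_pos: [0.4785, 0.088, 0.0314]
eef_rot: [-1.571, -0.0, -0.001]
force: [0.3, 0.4, -1.4]
grip_width: 0.0298
```

apply_moves --deltas '[{"dp":[0,0.001,0],"roll":0,"grip":1},{"dp":[0,0,0],"roll":0,"grip":1},{"dp":[0,0,0],"roll":0,"grip":1}]'

```text
time_s: 37.25
ee_pos: [0.4785, 0.088, 0.0303]
eef_rot: [-1.571, 0.0, -0.001]
force: [0.3, -0.3, 0.1]
grip_width: 0.0298
```

apply_moves --deltas '[{"dp":[0,0.0007,0],"roll":0,"grip":1},{"dp":[0,0,0],"roll":0,"grip":1},{"dp":[0,0,0],"roll":0,"grip":1}]'

```text
time_s: 37.62
ee_pos: [0.4785, 0.088, 0.0297]
eef_rot: [-1.571, -0.0, -0.001]
force: [-0.0, 0.3, -0.8]
grip_width: 0.0294
```

apply_moves --deltas '[{"dp":[0,0.0008,0],"roll":0,"grip":1},{"dp":[0,0,0],"roll":0,"grip":1},{"dp":[0,0,0],"roll":0,"grip":1}]'

```text
time_s: 38.0
ee_pos: [0.4786, 0.088, 0.029]
eef_rot: [-1.571, -0.0, -0.001]
force: [0.1, 0.1, 1.3]
grip_width: 0.0297
```

apply_moves --deltas '[{"dp":[0,0.0008,0],"roll":0,"grip":1},{"dp":[0,0,0],"roll":0,"grip":1},{"dp":[0,0,0],"roll":0,"grip":1}]'

```text
time_s: 38.38
ee_pos: [0.4788, 0.088, 0.0288]
eef_rot: [-1.571, -0.001, -0.001]
force: [-2.6, -1.1, 10.5]
grip_width: 0.0294
```

apply_moves --deltas '[{"dp":[0,-0.0006,0],"roll":0,"grip":1},{"dp":[0,0,0],"roll":0,"grip":0.3},{"dp":[0,0,0],"roll":0,"grip":-0.2},{"dp":[0,0,0],"roll":0,"grip":-0.7},{"dp":[0,0,0],"roll":0,"grip":-1},{"dp":[0,0,0],"roll":0,"grip":-1},{"dp":[0,-0.02,0],"roll":0,"grip":-1},{"dp":[0,-0.04,0],"roll":0,"grip":-1},{"dp":[0,-0.05,0],"roll":0,"grip":-1},{"dp":[0,-0.05,0],"roll":0,"grip":-1}]'

```text
time_s: 39.62
ee_pos: [0.4782, 0.088, 0.1902]
eef_rot: [-1.571, 0.0, -0.001]
force: [0.3, 0.4, 0.6]
grip_width: 0.094
```

apply_moves --deltas '[{"dp":[0,-0.04,0.01],"roll":0,"grip":-1},{"dp":[-0.01,0,0.03],"roll":0,"grip":-1},{"dp":[-0.02,0,0.03],"roll":0,"grip":-1},{"dp":[-0.02,0,0.03],"roll":0,"grip":-1},{"dp":[-0.02,0,0.03],"roll":0,"grip":-1},{"dp":[-0.02,0,0.03],"roll":0,"grip":-1},{"dp":[-0.02,0,0.03],"roll":0,"grip":-1},{"dp":[-0.02,0,0.03],"roll":0,"grip":-1},{"dp":[-0.02,0,0.03],"roll":0,"grip":-1},{"dp":[0,0,0],"roll":0,"grip":-1}]'

```text
time_s: 40.88
ee_pos: [0.3276, 0.3394, 0.2285]
eef_rot: [-1.571, 0.0, 0.002]
force: [0.0, 0.5, -0.6]
grip_width: 0.0939
```

```bash
python3 - <<'E'
from h import *
print(ctrl.get_obs()["time_s"])
a=imaging.camera("top")[200:320,200:440];b=imaging.camera("scene")[150:280,200:440]
a,b=[cv2.resize(cv2.convertScaleAbs(x,alpha=1.5),None,fx=f,fy=f,interpolation=cv2.INTER_CUBIC) for x,f in((a,2.3),(b,2.3))]
cv2.imwrite("pics/fin.png",np.vstack([a,b]))
# expected centre pixels of rest centres & cap tops if centred, in the upper crop and lower crop
for n,o,f,dy in(("top",(200,200),2.3,0),("scene",(200,150),2.3,276)):
    I=imaging.camera_info(n);T=np.linalg.inv(np.array(I["world_from_camera"]));K=np.array(I["K"])
    for x,y,h in((.479,.0855,.06),(.479,-.0012,.076),(.478,-.0938,.094),(.481,-.1863,.114)):
        for z in (.008,.008+h):
            p=K@(T@[x,y,z,1])[:3];print(n,z,((p[:2]/p[2]-o)*f+[0,dy]).round())
E
```

```text
40.875
top 0.008 [190. 200.]
top 0.068 [188. 196.]
top 0.008 [258. 201.]
top 0.08399999999999999 [258. 195.]
top 0.008 [330. 203.]
top 0.10200000000000001 [334. 196.]
top 0.008 [403. 201.]
top 0.122 [412. 193.]
scene 0.008 [287. 428.]
scene 0.068 [286. 388.]
scene 0.008 [226. 452.]
scene 0.08399999999999999 [223. 401.]
scene 0.008 [157. 479.]
scene 0.10200000000000001 [151. 415.]
scene 0.008 [ 87. 510.]
scene 0.122 [ 76. 430.]
```

View pics/fin.png

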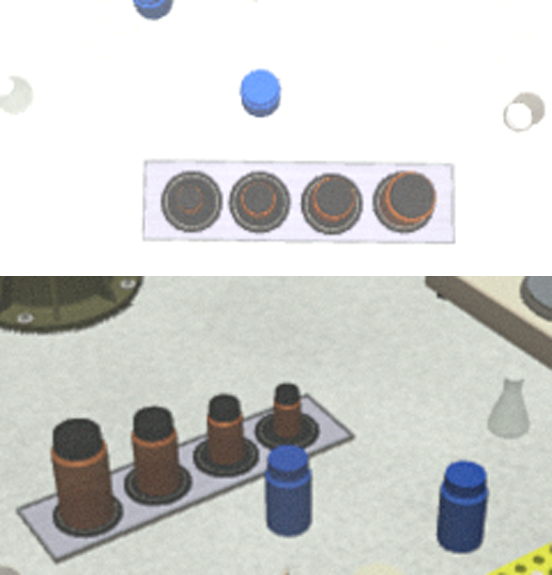

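The final views show all four jars upright and centred on their rests, with 30, 60, 125 and 250 ml running from the balance end outward. The flask hasn't moved and the arm is clear.

```bash
python3 -c "
from station import ctrl
print(ctrl.hand_in())"
```

```text
the job is handed in; nothing more can be done
None
```

The four amber jars now stand upright on the tray. The 30 ml is on rest 1 next to the balance, the 60 ml on rest 2, the 125 ml on rest 3 and the 250 ml on rest 4. I handed the job in at about 41 s of the 112 s allowed, with the gripper open and clear of everything.

**Last checks:** In the final top and scene pictures, each jar sits centred on its rest, within about 2–3 mm as far as the pictures can show. The flask and the blue jars had not moved. The highest force I read was about 10.5 N, when setting down the 30 ml jar.

**What disagreed:**
- **Camera positions:** the scene camera put the rests 3–5 mm further out (x) than the top and wrist cameras. I used the top and wrist values.
- **Finger height:** the fingers appeared about 2 cm higher on the jars than I expected from the tool description. As a result the 60 ml jar was held by its cap.
- **Small slip:** the 30 ml jar slid about 2 mm in the grip, from shoulder to cap. I lowered it until I felt contact, so it was set down upright.

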